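# Clear the top tray, peel it off the nested stack and present it

## Robot

A 6-joint arm with a two-finger parallel gripper is mounted at the origin on a cart in front of the work surface, level with it; the furniture and walls round the work are solid. World frame = base frame: x ahead of the robot, y to its left, z up, the work surface at z = 0. Lengths are in m, angles in rad, forces in N, time in s.
With the tool pointing down it reaches from about 0.25 to 0.775 m from the base axis. Payload 4 kg.
Tool frame: the origin (TCP) lies at the centre of the arm's flange, where the gripper is bolted on; the fingertips stand 199 mm ahead of it and the grasp point (between the pads) lies 180 mm ahead of it (robot.tcp_to_tips is the z of the fingertips in the tool frame, in m); z points along the fingers, y is the line along which they close (so a half turn about z gives the same grasp; the last joint's range is limited). The gripper opens to 94 mm and grips with 3 to 60 N. Pads are 16 mm wide; open, the fingers measure 119 mm over their backs; the gripper's body (75 mm by 177 mm) begins 78 mm behind the grasp point.
Start: joints at [1.231, 0.087, 1.371, -0, 1.684, -0.103], TCP at [0.129, 0.535, 0.405] pointing down, gripper open.
Joint ranges: [-3.1, 3.1], [-0.76, 2.03], [0.27, 2.55], [-1.08, 4.22], [0.17, 2.65], [-2.57, 2.57]. Speed limits (rad/s): [2.79, 2.79, 3.14, 3.14, 3.14, 3.14].

## Interface

Orientations are given as [roll, pitch, yaw] about the fixed x, y, z axes, in that order (R = Rz(yaw) Ry(pitch) Rx(roll)).
In Python, from bench import robot gives the robot as it stands.
- The arm moves only by the tool play_rows, never from a script. Its arguments are lists of equal length, an entry for each row: "translation": the shift along the tool's x, y, z scaled (see below), a list of three; "twist": the turn, a rotation vector about the tool's x, y, z scaled (see below), a list of three; "gripper": the opening, from -1 (shut) to 1 (fully open). A call has 1 to 8 rows; each row shifts and turns the commanded pose from where the row before left it, along the tool's axes as they then stand; what a row does not reach is not made up. The controller multiplies each number of a shift by 0.04 m and each number of a turn by 0.1 rad. A row lasts 1/10 s, in which the tool goes at most 50 mm and 8.59 degrees, less where a joint would pass 70% of its speed; a pose out of reach is approached as far as the arm can. A call with a number of a shift or a turn outside -1 to 1 is refused whole. A call with a gripper value outside its range is refused whole. The fingers move at their own pace and stop on an object; the grip force is fixed at half the most. Time passes only in rows, so rows that do not move let the fingers close. It gives the time, the measured TCP pose, the force, the opening and the grip force at its end, in the units of the state.
- robot.get_obs(): the state, without advancing time (a new reading comes with each control period).
- robot.snapshot(name): name is "scene" or "top" or "wrist"; returns the picture (400x640x3 uint8, red, green, blue); there is no depth.
- robot.camera_model(name): a dict with "camera_matrix" (3x3 intrinsics, pixels), "rvec" (rotation vector, rad) and "tvec" (3), from world to camera coordinates, as OpenCV has them. Camera axes: x right, y down, z forward; pixel columns grow to the right and rows downward; lengths in m; the calibration is good to about 2 mm. A picture is of the moment at which its call begins: read the wrist's pose just before it. camera_model takes no time and is no camera call; for the wrist camera it gives the pose at the moment of the call.
- robot.close_job(): hands the job in; it is judged then, once.
Trained networks look in the newest picture that a camera, given by its name, has taken for a name from the list of things; names that differ only in an ending like _2 or _b are one class to them, and where a whole thing is asked for, a point or a joint stands for the part that bears it (a point fixed in the world has none). Each returns a list of dicts, best first, with "score" (0 to 1); they miss things now and then, are a little off and sometimes report something else, mostly with a low value. They report only what shows in the picture. A call takes as long as a camera call. They do not tell look-alikes from the thing itself.
- robot.recognise(name, camera): "centre" ([x, y, z] in m, in world coordinates, good to about 4 mm: the middle of the surface that is visible of it).
- robot.spot_point(name, camera): "centre" ([x, y, z] in m, in world coordinates, good to about 4 mm: a listed point, or the origin of a listed thing).
The state is a dict: "time": time; "joint_positions": joint angles; "qvel": joint speeds; "joint_torque": joint torques, N m; "tool_pos": TCP position; "ee_rot": TCP orientation; "wrist_force": force on the tool from outside, world axes, zero at the start; "wrist_torque": the same for the moment, N m; "width": finger opening in m; "finger_force": force on a finger pad.
Only numpy, scipy, OpenCV 4.12 (cv2) and the standard library are available. Lean on these libraries where they do the work, as an engineer would, in place of code of your own. Each camera call takes 0.05 s, during which the arm holds its last target. There are 200 camera calls.

## Task

A flux bottle was left standing in the grey top tray of the nested tray stack: put the bottle upright, all the way down, into the round socket of the blue holder and let go of it. Then peel the top tray off the stack, where it sticks: take it by the yellow corner tab and raise that corner first while the opposite corner stays down in the stack, then lift the whole tray away. Finish still holding the tray in the gripper, level and still, with its middle over the centre of the green round mat and its underside about 12 cm above the mat; do not tip the bottle over or disturb the heat sink, the transformer and the screw jar.

Things in the scene. Friction and masses are not known exactly. Their poses are not given: they have to be found in the camera images.
- stack: Lower part of the nested stack: black trays, 124 x 96 mm rim 34 mm above the bench, on an aluminium plate 140 x 110 mm (long side along x), screwed down. Origin: centre of the underside, on the bench; z up. Four sprung rubber beads in its long walls, at x = +-30 mm, pinch the top tray's walls; each resists with about 3 N until the wall has risen about 12 mm there.
- top_tray: Loose grey tray, about 70 g, nested on the stack with the same position and yaw, origin 20 mm above the stack's. Basin 100 x 70 mm outside, with about 5 mm play; flange 128 x 98 mm, 2.5 mm thick, upper face 16.5 mm above the origin; inside floor 2 mm above it. Origin: centre of the basin's underside; z up, long side along x. The yellow pull tab stands at its (-x, -y) corner.
- tab (a point): Grip point in the top tray's upright yellow pull tab, at (-67, -51, 37.5) mm in the tray's frame. The tab is a plate 9 mm thick, 26 mm long along the line from the tray's centre out through the corner (217.4 degrees from the tray's +x); top 13 mm above this point, foot (flange face) 21 mm below. Pinch from above across the 9 mm, with the fingertips above the flange.
- far_corner (a point): Underside of the top tray's flange at the corner opposite to the tab, at (64, 49, 14) mm in the tray's frame; it rests on the stack's rim (34 mm above the stack's origin) and is the point to pivot about when peeling.
- flux_bottle: Small upright flux bottle, body 30 mm in diameter and 46 mm high, with a black cap 24 mm in diameter from 46 to 74 mm height, about 35 g; loose, stands on the floor of the top tray at the start, in its half away from the tab. Origin: centre of the underside; z up. Grip it by the cap.
- holder: Blue bottle holder, a block 66 x 66 mm, 30 mm high, on a foot 80 x 80 x 4 mm, fixed to the bench. A round socket 38 mm in diameter and 24 mm deep, with a 3 mm lead-in chamfer, opens in the middle of its top. Origin: centre of the underside; z up; a fully seated bottle has its origin 6 mm above it.
- mat: Green round inspection mat with a white ring, 90 mm in diameter, 3 mm thick, fixed flat on the bench. Origin: centre of the underside; z up.
- heatsink: Bystander: finned aluminium heat sink 40 x 40 x 20 mm, loose. Origin: centre of the underside. Leave it alone.
- transformer: Bystander: small transformer with a yellow winding, 33 x 58 x 34 mm, loose. Origin: centre of the underside. Leave it alone.
- screw_jar: Bystander: small clear jar with a red lid, 41 mm in diameter, 34 mm high, loose. Origin: centre of the underside. Leave it alone.
Mind the look-alikes: they are no part of the job. Leave any red look-alike of the flux_bottle alone.

How it is judged:
By the outcome, as a careful person would: the job done as asked, in the order asked, and still so for the second after the job is handed in, while the arm keeps its last pose, push and grip.
It also fails if it takes over 54 s, if anything falls off the work surface, if the arm or the gripper's body presses on something with over 40 N, if the wrist force passes 120 N, or if a joint passes its speed limit or range.

## Working session

There is one attempt and no reset: what is moved stays moved. The work goes in short steps, Python scripts to look and compute and a tool call to move; the robot and the scene stay as the last step left them, time stands still between calls to the robot, and variables do not carry over. Pictures are saved under pics/ and viewed, at most 10 in all, crops included, and the job is handed in when it is done.

Besides the shell and the picture viewer there is one more tool, called by a JSON object that holds its "op" and its "data", one argument or row to a line. play_rows: Moves the arm, as the interface text tells. Its arguments: {"type":"object","properties":{"translation":{"type":"array","items":{"type":"array","items":{"type":"number","minimum":-1,"maximum":1}}},"twist":{"type":"array","items":{"type":"array","items":{"type":"number","minimum":-1,"maximum":1}}},"gripper":{"type":"array","items":{"type":"number"}}},"required":["translation","twist","gripper"]}

```bash
mkdir -p pics; ls; python3 - <<'E'
from bench import robot
import cv2,numpy as np
o=robot.get_obs();print({k:np.round(v,3) for k,v in o.items()})
for c in("scene","top"):
    im=robot.snapshot(c);cv2.imwrite(f"pics/{c}0.png",im[:,:,::-1])
    for n in("stack","top_tray","flux_bottle","holder","mat","tab","far_corner","heatsink","transformer","screw_jar"):
        print(c,n,[(np.round(d["centre"],3).tolist(),round(d["score"],2)) for d in robot.spot_point(n,c)][:3])
E
```

```text
pics
{'time': np.float64(0.0), 'joint_positions': array([ 1.231,  0.088,  1.372,  0.   ,  1.684, -0.103]), 'qvel': array([ 0.   ,  0.001,  0.001,  0.   , -0.001,  0.002]), 'joint_torque': array([ 2.0000e-03, -3.4018e+01, -3.0243e+01,  7.2000e-02,  3.3000e-02,
       -0.0000e+00]), 'tool_pos': array([0.129, 0.535, 0.404]), 'ee_rot': array([-3.139, -0.   ,  2.905]), 'wrist_force': array([-0.794,  0.302,  0.203]), 'wrist_torque': array([-0.027, -0.007,  0.   ]), 'finger_force': np.float64(0.0), 'width': np.float64(0.094)}
scene stack [([0.578, 0.033, 0.001], 0.82)]
scene top_tray [([0.579, 0.035, 0.021], 0.81)]
scene flux_bottle [([0.598, 0.021, 0.022], 0.82), ([0.414, 0.02, -0.002], 0.62), ([0.521, -0.269, -0.002], 0.36)]
scene holder [([0.521, -0.27, -0.001], 0.81), ([0.579, 0.031, -0.0], 0.28)]
scene mat [([0.529, 0.24, 0.001], 0.87)]
scene tab [([0.495, 0.01, 0.055], 0.79)]
scene far_corner [([0.652, 0.052, 0.032], 0.61)]
scene heatsink [([0.711, -0.051, -0.001], 0.68)]
scene transformer [([0.704, 0.167, -0.002], 0.61)]
scene screw_jar []
top stack []
top top_tray [([0.58, 0.031, 0.022], 0.67)]
top flux_bottle [([0.418, 0.023, -0.004], 0.63), ([0.593, 0.02, 0.022], 0.53)]
top holder [([0.522, -0.271, -0.002], 0.77)]
top mat [([0.532, 0.237, 0.003], 0.97), ([0.653, 0.05, 0.035], 0.67)]
top tab [([0.494, 0.014, 0.058], 0.97)]
top far_corner [([0.656, 0.052, 0.036], 0.98), ([0.494, 0.011, 0.058], 0.45)]
top heatsink [([0.712, -0.048, 0.002], 0.88)]
top transformer [([0.703, 0.171, -0.005], 0.71)]
top screw_jar [([0.408, 0.181, 0.002], 0.5), ([0.594, 0.027, 0.024], 0.33)]
```

View images.

View pics/scene0.png

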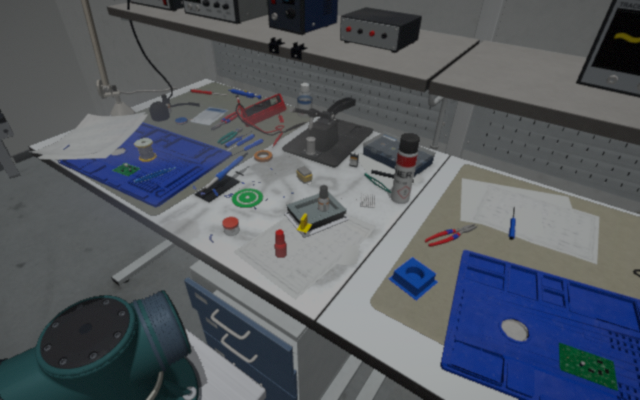

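View pics/top0.png

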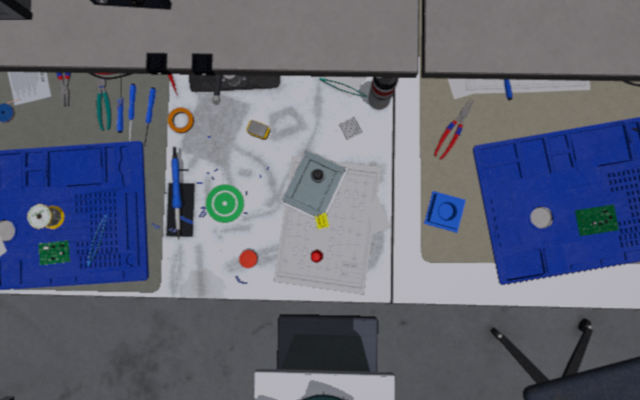

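```bash
cat > h.py <<'E'
from bench import robot
import numpy as np, json
from scipy.spatial.transform import Rotation as R
def plan(pos, rot, n=None, p0=None, r0=None, pr=True):
    """rows (rounded) from the present (or given) pose to pos, rot; splits in calls of 8"""
    o=robot.get_obs()
    p=np.array(o["tool_pos"] if p0 is None else p0,float)
    r=R.from_euler("xyz",o["ee_rot"] if r0 is None else r0)
    rt=R.from_euler("xyz",rot)
    if n is None:
        n=int(np.ceil(max(np.linalg.norm(np.array(pos)-p)/.039,(r.inv()*rt).magnitude()/.098,1)))
    T,W=[],[]
    for k in range(n,0,-1):
        t=np.round(r.inv().apply((np.array(pos)-p)/k)/.04,2)
        w=np.round((r.inv()*rt).as_rotvec()/k/.1,2)
        p=p+r.apply(t*.04); r=r*R.from_rotvec(w*.1); T.append(t.tolist()); W.append(w.tolist())
    if pr:
        for i in range(0,n,8): print(json.dumps(T[i:i+8]).replace(" ","")); print(json.dumps(W[i:i+8]).replace(" ",""))
        print(n,"end",p.round(4),r.as_euler("xyz").round(3))
    return p,r.as_euler("xyz")
E
python3 -c "
from h import *
plan([.585,.02,.40],[np.pi,0,3.386])"
```

```text
[[-0.78,-0.55,0.01],[-0.77,-0.57,0.01],[-0.75,-0.59,0.01],[-0.74,-0.61,0.01],[-0.72,-0.63,0.01],[-0.7,-0.65,0.01],[-0.69,-0.66,0.0],[-0.67,-0.68,0.01]]
[[0.0,0.0,-0.27],[0.0,0.0,-0.27],[0.0,0.0,-0.27],[0.0,0.0,-0.27],[0.0,0.0,-0.27],[0.0,0.0,-0.27],[0.0,0.0,-0.27],[0.0,0.0,-0.27]]
[[-0.65,-0.7,0.0],[-0.63,-0.72,0.01],[-0.61,-0.73,0.0],[-0.59,-0.75,0.01],[-0.57,-0.77,0.0],[-0.55,-0.78,0.01],[-0.53,-0.79,0.0],[-0.5,-0.81,0.01]]
[[0.0,0.0,-0.27],[0.0,0.0,-0.26],[0.0,0.0,-0.27],[0.0,0.0,-0.26],[0.0,0.0,-0.27],[0.0,0.0,-0.26],[0.0,0.0,-0.27],[0.0,0.0,-0.26]]
[[-0.49,-0.82,0.0],[-0.46,-0.84,0.01]]
[[0.0,0.0,-0.27],[0.0,0.0,-0.26]]
18 end [0.5851 0.0199 0.3999] [ 3.141  0.    -2.897]
```

{"op": "play_rows", "data": {
  "translation": [
    [-0.78,-0.55,0.01],
    [-0.77,-0.57,0.01],
    [-0.75,-0.59,0.01],
    [-0.74,-0.61,0.01],
    [-0.72,-0.63,0.01],
    [-0.7,-0.65,0.01],
    [-0.69,-0.66,0.0],
    [-0.67,-0.68,0.01]
  ],
  "twist": [
    [0,0,-0.27],
    [0,0,-0.27],
    [0,0,-0.27],
    [0,0,-0.27],
    [0,0,-0.27],
    [0,0,-0.27],
    [0,0,-0.27],
    [0,0,-0.27]
  ],
  "gripper": [1,1,1,1,1,1,1,1]
}}

```text
time: 1.9
tool_pos: [0.3325, 0.3043, 0.4022]
ee_rot: [3.141, 0.001, 3.122]
wrist_force: [0.5, 1.0, -0.2]
width: 0.0944
finger_force: 0.0
```

{"op": "play_rows", "data": {
  "translation": [
    [-0.65,-0.7,0.0],
    [-0.63,-0.72,0.01],
    [-0.61,-0.73,0.0],
    [-0.59,-0.75,0.01],
    [-0.57,-0.77,0.0],
    [-0.55,-0.78,0.01],
    [-0.53,-0.79,0.0],
    [-0.5,-0.81,0.01]
  ],
  "twist": [
    [0,0,-0.27],
    [0,0,-0.26],
    [0,0,-0.27],
    [0,0,-0.26],
    [0,0,-0.27],
    [0,0,-0.26],
    [0,0,-0.27],
    [0,0,-0.26]
  ],
  "gripper": [1,1,1,1,1,1,1,1]
}}

```text
time: 2.7
tool_pos: [0.5352, 0.0758, 0.4004]
ee_rot: [3.141, 0.001, -2.95]
wrist_force: [0.1, 0.3, 1.0]
width: 0.0943
finger_force: 0.0
```

{"op": "play_rows", "data": {
  "translation": [
    [-0.49,-0.82,0.0],
    [-0.46,-0.84,0.01],
    [0,0,0],
    [0,0,0],
    [0,0,0]
  ],
  "twist": [
    [0,0,-0.27],
    [0,0,-0.26],
    [0,0,0],
    [0,0,0],
    [0,0,0]
  ],
  "gripper": [1,1,1,1,1]
}}

```text
time: 3.2
tool_pos: [0.5846, 0.0206, 0.4]
ee_rot: [3.141, -0.0, -2.897]
wrist_force: [0.9, 0.4, -0.1]
width: 0.0937
finger_force: 0.0
```

```bash
python3 - <<'E'
from h import *
import cv2
im=robot.snapshot("wrist");cv2.imwrite("pics/w1.png",im[:,:,::-1])
for n in("flux_bottle","top_tray","tab","far_corner","stack"):
    print(n,[(np.round(d["centre"],3).tolist(),round(d["score"],2)) for d in robot.spot_point(n,"wrist")][:3])
m=robot.camera_model("wrist")
P=np.array([[.596,.021,.096],[.596,.021,.022],[.494,.012,.0705]])
print(cv2.projectPoints(P,m["rvec"],m["tvec"],m["camera_matrix"],None)[0].round(0).reshape(-1,2))
E
```

```text
flux_bottle [([0.414, 0.017, -0.004], 0.7), ([0.597, 0.02, 0.021], 0.59)]
top_tray [([0.575, 0.032, 0.02], 0.87)]
tab [([0.499, 0.014, 0.061], 0.85)]
far_corner [([0.654, 0.048, 0.034], 0.74), ([0.709, -0.048, 0.0], 0.64)]
stack []
[[319. 211.]
 [320. 192.]
 [337.  97.]]
```

View pics/w1.png

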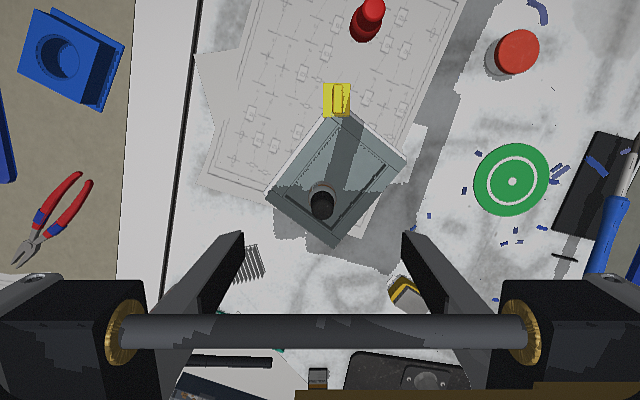

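```bash
python3 -c "
from h import *
a=plan([.597,.0205,.264],[np.pi,0,3.386],8)
print('lift');a=plan([.597,.0205,.325],[np.pi,0,3.386],2,*a)
print('carry');a=plan([.522,-.270,.325],[np.pi,0,3.386],None,*a)"
```

```text
[[-0.04,-0.01,0.43],[-0.04,-0.01,0.43],[-0.04,-0.01,0.42],[-0.04,-0.01,0.43],[-0.03,-0.01,0.42],[-0.04,-0.01,0.43],[-0.03,-0.01,0.42],[-0.04,-0.01,0.43]]
[[-0.0,0.0,0.0],[-0.0,0.0,0.0],[-0.0,0.0,0.0],[-0.0,0.0,0.0],[-0.0,0.0,0.0],[-0.0,0.0,0.0],[-0.0,0.0,0.0],[-0.0,0.01,0.01]]
8 end [0.5971 0.0204 0.2639] [-3.142 -0.    -2.897]
lift
[[0.0,0.0,-0.76],[0.0,0.0,-0.77]]
[[-0.0,-0.0,-0.0],[-0.0,-0.0,-0.0]]
2 end [0.5971 0.0204 0.3251] [-3.142 -0.    -2.897]
carry
[[0.45,-0.82,0.0],[0.45,-0.82,0.0],[0.45,-0.83,0.0],[0.45,-0.82,0.0],[0.44,-0.83,0.0],[0.45,-0.82,0.0],[0.44,-0.83,0.0],[0.45,-0.82,0.0]]
[[-0.0,-0.0,-0.0],[-0.0,-0.0,-0.0],[-0.0,-0.0,-0.0],[-0.0,-0.0,-0.0],[-0.0,-0.0,-0.0],[-0.0,-0.0,-0.0],[-0.0,-0.0,-0.0],[-0.0,-0.0,-0.0]]
8 end [ 0.522  -0.27    0.3252] [-3.142 -0.    -2.897]
```

{"op": "play_rows", "data": {
  "translation": [
    [-0.04,-0.01,0.43],
    [-0.04,-0.01,0.43],
    [-0.04,-0.01,0.42],
    [-0.04,-0.01,0.43],
    [-0.03,-0.01,0.42],
    [-0.04,-0.01,0.43],
    [-0.03,-0.01,0.42],
    [-0.04,-0.01,0.43]
  ],
  "twist": [
    [0,0,0],
    [0,0,0],
    [0,0,0],
    [0,0,0],
    [0,0,0],
    [0,0,0],
    [0,0,0],
    [0,0,0]
  ],
  "gripper": [1,1,1,1,1,1,1,1]
}}

```text
time: 4.3
tool_pos: [0.5973, 0.0201, 0.2631]
ee_rot: [-3.142, 0.0, -2.897]
wrist_force: [0.4, 0.0, 0.4]
width: 0.0938
finger_force: 0.0
```

{"op": "play_rows", "data": {
  "translation": [
    [0,0,0],
    [0,0,0],
    [0,0,0],
    [0,0,0],
    [0,0,0],
    [0,0,0],
    [0,0,0],
    [0,0,0]
  ],
  "twist": [
    [0,0,0],
    [0,0,0],
    [0,0,0],
    [0,0,0],
    [0,0,0],
    [0,0,0],
    [0,0,0],
    [0,0,0]
  ],
  "gripper": [0,-0.5,-1,-1,-1,-1,-1,-1]
}}

```text
time: 5.1
tool_pos: [0.5975, 0.0197, 0.2635]
ee_rot: [3.142, 0.0, -2.897]
wrist_force: [0.3, 0.7, 0.3]
width: 0.0335
finger_force: 0.0
```

{"op": "play_rows", "data": {
  "translation": [
    [0,0,0],
    [0,0,0],
    [0,0,0],
    [0,0,0],
    [0,0,0]
  ],
  "twist": [
    [0,0,0],
    [0,0,0],
    [0,0,0],
    [0,0,0],
    [0,0,0]
  ],
  "gripper": [-1,-1,-1,-1,-1]
}}

```text
time: 5.6
tool_pos: [0.5975, 0.0197, 0.2635]
ee_rot: [3.141, -0.0, -2.897]
wrist_force: [-1.2, 0.2, -0.6]
width: 0.0236
finger_force: 30.0
```

Gripped at 23.6 mm, the cap's diameter. Next I lift and carry.

{"op": "play_rows", "data": {
  "translation": [
    [0,0,-0.4],
    [0,0,-0.6],
    [0,0,-0.55]
  ],
  "twist": [
    [0,0,0],
    [0,0,0],
    [0,0,0]
  ],
  "gripper": [-1,-1,-1]
}}

```text
time: 5.9
tool_pos: [0.5974, 0.0197, 0.3258]
ee_rot: [3.141, -0.001, -2.897]
wrist_force: [0.7, -1.5, -1.4]
width: 0.0237
finger_force: 30.0
```

{"op": "play_rows", "data": {
  "translation": [
    [0.45,-0.82,0],
    [0.45,-0.82,0],
    [0.45,-0.83,0],
    [0.45,-0.82,0],
    [0.44,-0.83,0],
    [0.45,-0.82,0],
    [0.3,-0.55,0],
    [0.25,-0.44,0]
  ],
  "twist": [
    [0,0,0],
    [0,0,0],
    [0,0,0],
    [0,0,0],
    [0,0,0],
    [0,0,0],
    [0,0,0],
    [0,0,0]
  ],
  "gripper": [-1,-1,-1,-1,-1,-1,-1,-1]
}}

```text
time: 6.7
tool_pos: [0.5284, -0.2436, 0.3253]
ee_rot: [-3.142, -0.0, -2.899]
wrist_force: [-0.0, 0.6, -0.9]
width: 0.0234
finger_force: 30.0
```

{"op": "play_rows", "data": {
  "translation": [
    [0.1,-0.2,0],
    [0,0,0],
    [0,0,0],
    [0,0,0]
  ],
  "twist": [
    [0,0,0],
    [0,0,0],
    [0,0,0],
    [0,0,0]
  ],
  "gripper": [-1,-1,-1,-1]
}}

```text
time: 7.1
tool_pos: [0.5275, -0.2495, 0.3254]
ee_rot: [3.141, 0.0, -2.896]
wrist_force: [-0.2, 0.7, 0.3]
width: 0.0236
finger_force: 30.0
```

```bash
python3 - <<'E'
from h import *
import cv2
im=robot.snapshot("wrist");cv2.imwrite("pics/w2.png",im[:,:,::-1])
for n in("holder","flux_bottle"):
    print(n,[(np.round(d["centre"],3).tolist(),round(d["score"],2)) for d in robot.spot_point(n,"wrist")][:3])
m=robot.camera_model("wrist")
P=np.array([[.522,-.27,.034]]+[[.522+.0235*np.cos(a),-.27+.0235*np.sin(a),.034] for a in (0,1.57,3.14,4.71)])
print(cv2.projectPoints(P,m["rvec"],m["tvec"],m["camera_matrix"],None)[0].round(0).reshape(-1,2).tolist())
o=robot.get_obs();print(o["tool_pos"],o["joint_positions"])
E
```

```text
holder [([0.524, -0.27, -0.001], 0.58)]
flux_bottle [([0.528, -0.253, 0.08], 0.93), ([0.414, 0.02, -0.001], 0.59)]
[[301.0, 192.0], [295.0, 217.0], [327.0, 198.0], [307.0, 166.0], [274.0, 185.0]]
[ 0.52743542 -0.24968662  0.32547945] [-5.39336941e-01  1.89282766e-01  1.41356765e+00  1.98589713e-04
  1.53874788e+00 -2.35571843e+00]
```

View pics/w2.png

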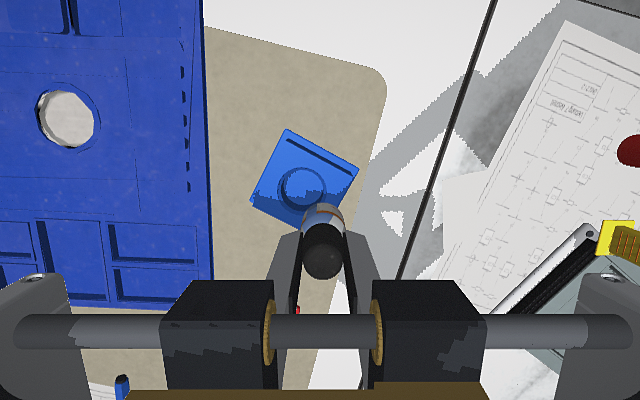

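```bash
python3 -c "
from h import *
a=plan([.5215,-.2695,.3255],[np.pi,0,3.386],2)
print('down');a=plan([.5215,-.2695,.250],[np.pi,0,3.386],8,*a)"
```

```text
[[0.13,-0.22,-0.0],[0.13,-0.22,-0.0]]
[[0.0,0.0,0.01],[0.0,0.0,0.0]]
2 end [ 0.5216 -0.2693  0.3255] [ 3.141  0.    -2.897]
down
[[0.0,-0.0,0.24],[0.0,-0.0,0.24],[0.0,-0.0,0.23],[0.0,-0.0,0.24],[0.0,-0.0,0.23],[0.0,-0.0,0.24],[0.0,-0.0,0.23],[0.0,-0.0,0.24]]
[[0.0,0.0,0.0],[0.0,0.0,0.0],[0.0,0.0,0.0],[0.0,0.0,0.0],[0.0,0.0,0.0],[0.0,0.0,0.0],[0.0,0.0,0.0],[0.0,0.0,0.0]]
8 end [ 0.5216 -0.2693  0.2499] [ 3.141  0.    -2.897]
```

{"op": "play_rows", "data": {
  "translation": [
    [0.13,-0.22,0],
    [0.13,-0.22,0],
    [0,0,0],
    [0,0,0.3],
    [0,0,0.3],
    [0,0,0.2],
    [0,0,0.2],
    [0,0,0]
  ],
  "twist": [
    [0,0,0],
    [0,0,0],
    [0,0,0],
    [0,0,0],
    [0,0,0],
    [0,0,0],
    [0,0,0],
    [0,0,0]
  ],
  "gripper": [-1,-1,-1,-1,-1,-1,-1,-1]
}}

```text
time: 8.05
tool_pos: [0.5209, -0.2697, 0.2832]
ee_rot: [3.139, -0.003, -2.897]
wrist_force: [0.4, 0.1, -0.9]
width: 0.0237
finger_force: 30.0
```

{"op": "play_rows", "data": {
  "translation": [
    [0,0,0.15],
    [0,0,0.15],
    [0,0,0.15],
    [0,0,0.15],
    [0,0,0.12],
    [0,0,0.1],
    [0,0,0.05],
    [0,0,0]
  ],
  "twist": [
    [0,0,0],
    [0,0,0],
    [0,0,0],
    [0,0,0],
    [0,0,0],
    [0,0,0],
    [0,0,0],
    [0,0,0]
  ],
  "gripper": [-1,-1,-1,-1,-1,-1,-1,-1]
}}

```text
time: 8.85
tool_pos: [0.5212, -0.2701, 0.2503]
ee_rot: [3.141, -0.0, -2.897]
wrist_force: [-0.1, -0.2, 0.1]
width: 0.0236
finger_force: 30.0
```

{"op": "play_rows", "data": {
  "translation": [
    [0,0,0.04],
    [0,0,0.02],
    [0,0,0]
  ],
  "twist": [
    [0,0,0],
    [0,0,0],
    [0,0,0]
  ],
  "gripper": [-1,-1,-1]
}}

```text
time: 9.15
tool_pos: [0.5213, -0.2701, 0.2483]
ee_rot: [3.142, 0.0, -2.897]
wrist_force: [0.1, -1.0, -1.0]
width: 0.0237
finger_force: 30.0
```

{"op": "play_rows", "data": {
  "translation": [
    [0,0,0],
    [0,0,0],
    [0,0,0],
    [0,0,0],
    [0,0,0],
    [0,0,0],
    [0,0,0],
    [0,0,0]
  ],
  "twist": [
    [0,0,0],
    [0,0,0],
    [0,0,0],
    [0,0,0],
    [0,0,0],
    [0,0,0],
    [0,0,0],
    [0,0,0]
  ],
  "gripper": [-0.4,-0.3,-0.2,-0.1,0,0.2,0.3,0.4]
}}

```text
time: 9.95
tool_pos: [0.5213, -0.2701, 0.2482]
ee_rot: [3.141, 0.0, -2.897]
wrist_force: [0.3, 0.7, -0.7]
width: 0.065
finger_force: 0.0
```

```bash
python3 -c "
from h import *
a=plan([.5215,-.2695,.40],[np.pi,0,3.386],4)
print('to tab');a=plan([.52,.013,.40],[np.pi,0,3.386],8,*a)"
```

```text
[[-0.0,0.0,-0.95],[-0.0,0.0,-0.95],[-0.0,0.01,-0.95],[-0.01,0.0,-0.94]]
[[0.0,0.0,-0.0],[0.0,0.0,-0.0],[0.0,0.0,-0.0],[0.0,0.0,-0.0]]
4 end [ 0.5216 -0.2697  0.3998] [ 3.141  0.    -2.897]
to tab
[[-0.21,0.86,-0.0],[-0.21,0.86,-0.0],[-0.21,0.86,-0.0],[-0.21,0.86,-0.0],[-0.21,0.86,-0.0],[-0.21,0.86,-0.0],[-0.21,0.85,-0.0],[-0.2,0.86,-0.0]]
[[0.0,0.0,-0.0],[0.0,0.0,-0.0],[0.0,0.0,-0.0],[0.0,0.0,-0.0],[0.0,0.0,-0.0],[0.0,0.0,-0.0],[0.0,0.0,-0.0],[0.0,0.0,-0.0]]
8 end [0.52   0.0131 0.3998] [ 3.141  0.    -2.897]
```

{"op": "play_rows", "data": {
  "translation": [
    [0,0,-0.5],
    [0,0,-0.8],
    [0,0,-0.95],
    [0,0,-0.95],
    [0,0,-0.6],
    [0,0,0]
  ],
  "twist": [
    [0,0,0],
    [0,0,0],
    [0,0,0],
    [0,0,0],
    [0,0,0],
    [0,0,0]
  ],
  "gripper": [0.4,0.4,0.5,0.5,0.5,0.5]
}}

```text
time: 10.55
tool_pos: [0.5216, -0.2704, 0.4055]
ee_rot: [-3.135, 0.007, -2.897]
wrist_force: [-0.1, 0.4, -0.2]
width: 0.0703
finger_force: 0.0
```

```bash
python3 - <<'E'
from h import *
import cv2
im=robot.snapshot("wrist");cv2.imwrite("pics/w3.png",im[:,:,::-1])
print([(np.round(d["centre"],3).tolist(),round(d["score"],2)) for d in robot.spot_point("flux_bottle","wrist")][:3])
m=robot.camera_model("wrist")
for z in(.080,.090,.104):
  P=np.array([[.5213,-.27,z]]+[[.5213+.012*np.cos(a),-.27+.012*np.sin(a),z] for a in (0,3.14)])
  print(cv2.projectPoints(P,m["rvec"],m["tvec"],m["camera_matrix"],None)[0].round(0).reshape(-1,2).tolist())
E
```

```text
[([0.417, 0.021, 0.001], 0.95), ([0.521, -0.272, 0.003], 0.76), ([0.523, -0.271, -0.003], 0.55)]
[[322.0, 195.0], [319.0, 207.0], [325.0, 183.0]]
[[322.0, 198.0], [319.0, 210.0], [325.0, 186.0]]
[[322.0, 202.0], [319.0, 214.0], [325.0, 189.0]]
```

View pics/w3.png

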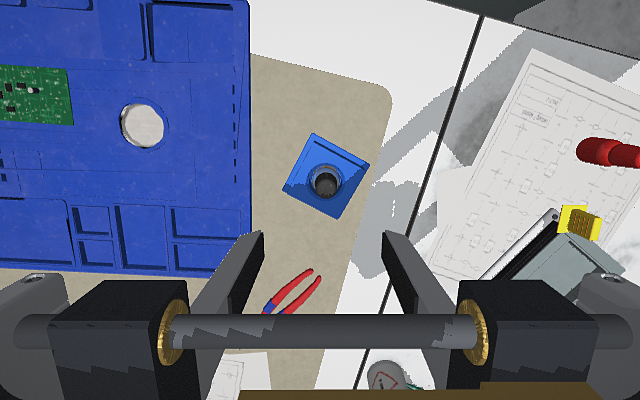

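{"op": "play_rows", "data": {
  "translation": [
    [-0.21,0.86,0],
    [-0.21,0.86,0],
    [-0.21,0.86,0],
    [-0.21,0.86,0],
    [-0.21,0.86,0],
    [-0.21,0.86,0],
    [-0.21,0.85,0],
    [-0.2,0.86,0]
  ],
  "twist": [
    [0,0,0],
    [0,0,0],
    [0,0,0],
    [0,0,0],
    [0,0,0],
    [0,0,0],
    [0,0,0],
    [0,0,0]
  ],
  "gripper": [0.2,0,0,0,0,0,0,0]
}}

```text
time: 11.45
tool_pos: [0.5192, 0.0141, 0.3969]
ee_rot: [3.14, -0.005, -2.897]
wrist_force: [-0.4, -0.1, 0.4]
width: 0.047
finger_force: 0.0
```

{"op": "play_rows", "data": {
  "translation": [
    [0,0,0.7],
    [0,0,0],
    [0,0,0],
    [0,0,0]
  ],
  "twist": [
    [0,0,0],
    [0,0,0],
    [0,0,0],
    [0,0,0]
  ],
  "gripper": [0,0,0,0]
}}

```text
time: 11.85
tool_pos: [0.5198, 0.012, 0.3721]
ee_rot: [3.141, -0.001, -2.898]
wrist_force: [0.6, -0.1, -0.3]
width: 0.0468
finger_force: 0.0
```

```bash
python3 - <<'E'
from h import *
import cv2
im=robot.snapshot("wrist");cv2.imwrite("pics/w4.png",im[:,:,::-1])
for n in("top_tray","tab","far_corner"):
    print(n,[(np.round(d["centre"],3).tolist(),round(d["score"],2)) for d in robot.spot_point(n,"wrist")][:2])
m=robot.camera_model("wrist")
u=np.array([np.cos(np.deg2rad(194)),np.sin(np.deg2rad(194)),0])
c=np.array([.496,.013,.0705])
P=np.array([c,c+.013*u,c-.013*u])
print(cv2.projectPoints(P,m["rvec"],m["tvec"],m["camera_matrix"],None)[0].round(0).reshape(-1,2).tolist())
a=im.astype(int);mk=((a[:,:,0]>150)&(a[:,:,1]>130)&(a[:,:,2]<80)).astype(np.uint8)
n,l,s,cc=cv2.connectedComponentsWithStats(mk);print(s[1:][s[1:,4]>60],robot.get_obs()["tool_pos"])
E
```

```text
top_tray [([0.575, 0.035, 0.021], 0.73)]
tab [([0.496, 0.012, 0.059], 0.72)]
far_corner [([0.657, 0.051, 0.033], 0.9)]
[[330.0, 175.0], [330.0, 160.0], [329.0, 189.0]]
[[316 151  27  34 541]
 [326 160   8  27 174]] [0.51985273 0.01204651 0.3730968 ]
```

View pics/w4.png

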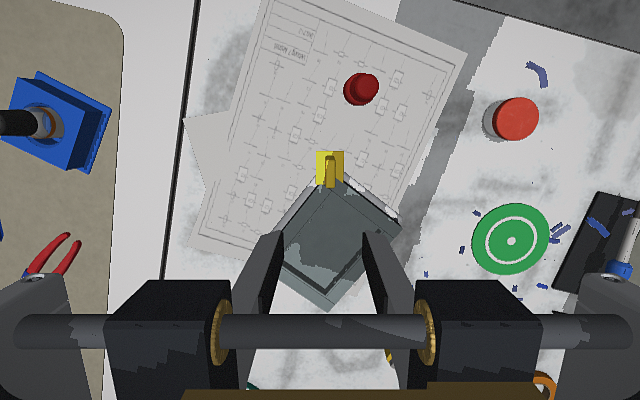

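```bash
python3 -c "
from h import *
a=plan([.4955,.013,.33],[np.pi,0,3.386],2)
a=plan([.4955,.013,.241],[np.pi,0,3.386],6,*a)"
```

```text
[[0.29,0.09,0.54],[0.3,0.08,0.54]]
[[-0.0,0.01,-0.01],[-0.0,0.0,-0.0]]
2 end [0.4954 0.0129 0.3299] [-3.141  0.    -2.897]
[[-0.0,0.0,0.37],[-0.0,0.0,0.37],[-0.0,0.0,0.37],[-0.0,0.0,0.37],[-0.0,0.0,0.37],[-0.0,0.0,0.37]]
[[-0.0,0.0,-0.0],[-0.0,0.0,-0.0],[-0.0,0.0,-0.0],[-0.0,0.0,-0.0],[-0.0,0.0,-0.0],[-0.0,0.0,-0.0]]
6 end [0.4954 0.0129 0.2411] [-3.141  0.    -2.897]
```

{"op": "play_rows", "data": {
  "translation": [
    [0.29,0.09,0.54],
    [0.3,0.08,0.54],
    [0,0,0.37],
    [0,0,0.37],
    [0,0,0.37],
    [0,0,0.37],
    [0,0,0.37],
    [0,0,0.37]
  ],
  "twist": [
    [0,0,0],
    [0,0,0],
    [0,0,0],
    [0,0,0],
    [0,0,0],
    [0,0,0],
    [0,0,0],
    [0,0,0]
  ],
  "gripper": [0,0,0,0,0,0,0,0]
}}

```text
time: 12.85
tool_pos: [0.4954, 0.0132, 0.2404]
ee_rot: [-3.141, 0.001, -2.898]
wrist_force: [-0.1, 0.3, -0.9]
width: 0.0472
finger_force: 0.0
```

{"op": "play_rows", "data": {
  "translation": [
    [0,0,0],
    [0,0,0],
    [0,0,0],
    [0,0,0],
    [0,0,0],
    [0,0,0],
    [0,0,0],
    [0,0,0]
  ],
  "twist": [
    [0,0,0],
    [0,0,0],
    [0,0,0],
    [0,0,0],
    [0,0,0],
    [0,0,0],
    [0,0,0],
    [0,0,0]
  ],
  "gripper": [-0.2,-0.5,-1,-1,-1,-1,-1,-1]
}}

```text
time: 13.65
tool_pos: [0.4955, 0.0133, 0.2411]
ee_rot: [-3.141, 0.002, -2.898]
wrist_force: [0.6, -1.4, 2.8]
width: 0.0088
finger_force: 30.0
```

```bash
cat > peel.py <<'E'
from h import *
P=np.array([.653,.051,.0335]); o=robot.get_obs()
p=np.array(o["tool_pos"]); r=R.from_euler("xyz",[np.pi,0,3.386])
p0,r0=p.copy(),r; ax=r0.apply([0,1,0]); T=[];W=[]; n=16
for k in range(1,n+1):
    q=R.from_rotvec(ax*np.deg2rad(21)*k/n); pt=P+q.apply(p0-P); rt=q*r0
    t=np.round(r.inv().apply(pt-p)/.04,2); w=np.round((r.inv()*rt).as_rotvec()/.1,2)
    p=p+r.apply(t*.04); r=r*R.from_rotvec(w*.1); T.append(t.tolist()); W.append(w.tolist())
for i in (0,8): print(T[i:i+8]); print(W[i:i+8]); 
print(p,r.as_euler("xyz"))
E
python3 peel.py
```

```text
[[-0.12, -0.0, -0.09], [-0.12, 0.0, -0.09], [-0.12, 0.0, -0.09], [-0.12, 0.0, -0.1], [-0.12, 0.0, -0.09], [-0.12, 0.0, -0.09], [-0.12, -0.0, -0.09], [-0.12, -0.0, -0.09]]
[[0.0, 0.23, 0.0], [-0.0, 0.23, 0.0], [0.0, 0.23, 0.0], [0.0, 0.23, 0.0], [-0.0, 0.23, 0.0], [0.0, 0.22, 0.0], [-0.0, 0.23, 0.0], [0.0, 0.23, 0.0]]
[[-0.12, -0.0, -0.09], [-0.12, -0.0, -0.09], [-0.12, -0.0, -0.09], [-0.12, -0.0, -0.1], [-0.12, -0.0, -0.09], [-0.12, -0.0, -0.09], [-0.12, -0.0, -0.09], [-0.12, -0.0, -0.09]]
[[0.0, 0.23, 0.0], [0.0, 0.23, -0.0], [0.0, 0.23, -0.0], [0.0, 0.23, -0.0], [0.0, 0.23, -0.0], [0.0, 0.23, -0.0], [0.0, 0.23, 0.0], [0.0, 0.23, 0.0]]
[0.57814303 0.03394613 0.28523815] [ 3.14159265 -0.367      -2.89718531]
```

{"op": "play_rows", "data": {
  "translation": [
    [-0.12,0,-0.09],
    [-0.12,0,-0.09],
    [-0.12,0,-0.09],
    [-0.12,0,-0.1],
    [-0.12,0,-0.09],
    [-0.12,0,-0.09],
    [-0.12,0,-0.09],
    [-0.12,0,-0.09]
  ],
  "twist": [
    [0,0.23,0],
    [0,0.23,0],
    [0,0.23,0],
    [0,0.23,0],
    [0,0.23,0],
    [0,0.22,0],
    [0,0.23,0],
    [0,0.23,0]
  ],
  "gripper": [-1,-1,-1,-1,-1,-1,-1,-1]
}}

```text
time: 14.45
tool_pos: [0.5346, 0.0234, 0.2665]
ee_rot: [3.141, -0.187, -2.897]
wrist_force: [-0.4, -2.5, -0.3]
width: 0.0087
finger_force: 30.0
```

{"op": "play_rows", "data": {
  "translation": [
    [-0.12,0,-0.09],
    [-0.12,0,-0.09],
    [-0.12,0,-0.09],
    [-0.12,0,-0.1],
    [-0.12,0,-0.09],
    [-0.12,0,-0.09],
    [-0.12,0,-0.09],
    [-0.12,0,-0.09]
  ],
  "twist": [
    [0,0.23,0],
    [0,0.23,0],
    [0,0.23,0],
    [0,0.23,0],
    [0,0.23,0],
    [0,0.23,0],
    [0,0.23,0],
    [0,0.23,0]
  ],
  "gripper": [-1,-1,-1,-1,-1,-1,-1,-1]
}}

```text
time: 15.25
tool_pos: [0.5782, 0.0343, 0.2846]
ee_rot: [3.141, -0.369, -2.897]
wrist_force: [-1.3, -2.3, 0.7]
width: 0.0088
finger_force: 30.0
```

```bash
python3 - <<'E'
from h import *
import cv2
im=robot.snapshot("scene");c=im[150:270,220:420];cv2.imwrite("pics/s5.png",cv2.resize(c,None,fx=4,fy=4,interpolation=2)[:,:,::-1])
im=robot.snapshot("wrist");cv2.imwrite("pics/w5.png",im[:,:,::-1])
for k in("scene","wrist"):
  for n in("top_tray","tab","far_corner"):
    print(k,n,[(np.round(d["centre"],3).tolist(),round(d["score"],2)) for d in robot.spot_point(n,k)][:2])
o=robot.get_obs();print(o["tool_pos"],o["ee_rot"],o["wrist_force"],o["joint_positions"])
E
```

```text
scene top_tray [([0.577, 0.035, 0.048], 0.74), ([0.512, 0.015, 0.112], 0.33)]
scene tab [([0.516, 0.018, 0.113], 0.72)]
scene far_corner [([0.651, 0.053, 0.031], 0.85), ([0.578, 0.034, 0.049], 0.54)]
wrist top_tray []
wrist tab [([0.515, 0.02, 0.117], 0.82)]
wrist far_corner []
[0.57772672 0.03412351 0.28445648] [ 3.14155029 -0.3660784  -2.89737006] [-0.49851606 -3.19298716 -0.75951294] [-0.01488258  0.32415062  1.35129966 -0.09473569  1.81995047 -1.83684596]
```

View pics/s5.png

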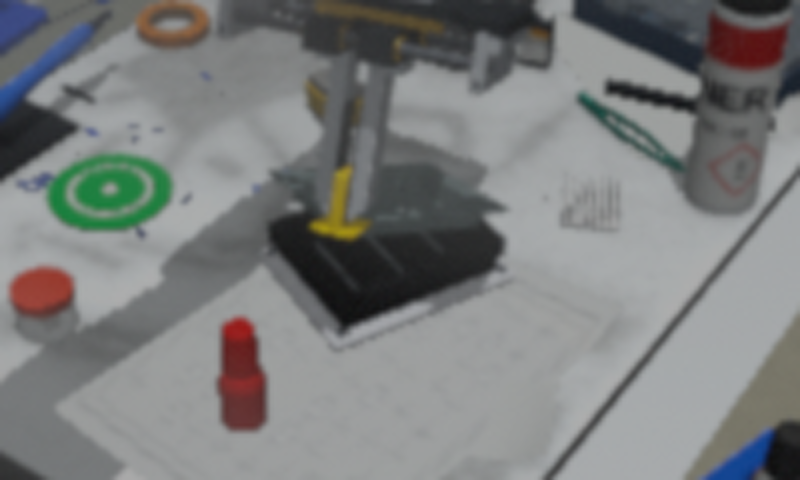

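```bash
python3 -c "
from h import *
a=plan([.578,.034,.365],[np.pi,-.367,3.386],8,r0=[np.pi,-.367,3.386])
a=plan([.449,.2183,.344],[np.pi,0,3.386],16,*a)"
```

```text
[[0.09,-0.0,-0.24],[0.09,-0.0,-0.23],[0.09,-0.0,-0.24],[0.09,-0.0,-0.23],[0.09,-0.0,-0.24],[0.09,-0.0,-0.23],[0.09,-0.0,-0.24],[0.09,-0.0,-0.23]]
[[0.0,0.0,0.0],[0.0,0.0,0.0],[0.0,0.0,0.0],[0.0,0.0,0.0],[0.0,0.0,0.0],[0.0,0.0,0.0],[0.0,0.0,0.0],[0.0,0.0,0.0]]
8 end [0.5778 0.0341 0.365 ] [ 3.142 -0.367 -2.897]
[[0.11,0.33,0.08],[0.11,0.33,0.07],[0.11,0.33,0.07],[0.11,0.33,0.07],[0.11,0.33,0.07],[0.11,0.33,0.06],[0.11,0.33,0.06],[0.12,0.33,0.06]]
[[0.0,-0.23,-0.0],[0.0,-0.23,-0.0],[0.0,-0.23,-0.0],[0.0,-0.23,-0.0],[0.0,-0.23,-0.0],[0.0,-0.23,-0.0],[0.0,-0.23,-0.0],[0.0,-0.23,-0.0]]
[[0.12,0.33,0.05],[0.12,0.33,0.05],[0.12,0.32,0.05],[0.12,0.33,0.05],[0.12,0.32,0.04],[0.12,0.33,0.04],[0.13,0.32,0.04],[0.12,0.33,0.04]]
[[0.0,-0.23,-0.0],[0.0,-0.23,-0.0],[0.0,-0.23,-0.0],[0.0,-0.23,-0.0],[0.0,-0.23,-0.0],[0.0,-0.23,-0.0],[0.0,-0.22,-0.0],[0.0,-0.23,-0.0]]
16 end [0.449  0.2185 0.344 ] [ 3.142  0.    -2.897]
```

{"op": "play_rows", "data": {
  "translation": [
    [0.09,0,-0.24],
    [0.09,0,-0.23],
    [0.09,0,-0.24],
    [0.09,0,-0.23],
    [0.09,0,-0.24],
    [0.09,0,-0.23],
    [0.09,0,-0.24],
    [0.09,0,-0.23]
  ],
  "twist": [
    [0,0,0],
    [0,0,0],
    [0,0,0],
    [0,0,0],
    [0,0,0],
    [0,0,0],
    [0,0,0],
    [0,0,0]
  ],
  "gripper": [-1,-1,-1,-1,-1,-1,-1,-1]
}}

```text
time: 16.45
tool_pos: [0.5779, 0.0342, 0.3659]
ee_rot: [3.141, -0.367, -2.897]
wrist_force: [-0.1, -1.1, -0.4]
width: 0.009
finger_force: 30.0
```

{"op": "play_rows", "data": {
  "translation": [
    [0.11,0.33,0.08],
    [0.11,0.33,0.07],
    [0.11,0.33,0.07],
    [0.11,0.33,0.07],
    [0.11,0.33,0.07],
    [0.11,0.33,0.06],
    [0.11,0.33,0.06],
    [0.12,0.33,0.06]
  ],
  "twist": [
    [0,-0.23,0],
    [0,-0.23,0],
    [0,-0.23,0],
    [0,-0.23,0],
    [0,-0.23,0],
    [0,-0.23,0],
    [0,-0.23,0],
    [0,-0.23,0]
  ],
  "gripper": [-1,-1,-1,-1,-1,-1,-1,-1]
}}

```text
time: 17.25
tool_pos: [0.5125, 0.1279, 0.3542]
ee_rot: [3.141, -0.181, -2.897]
wrist_force: [-0.0, 0.0, -1.3]
width: 0.0091
finger_force: 30.0
```

{"op": "play_rows", "data": {
  "translation": [
    [0.12,0.33,0.05],
    [0.12,0.33,0.05],
    [0.12,0.32,0.05],
    [0.12,0.33,0.05],
    [0.12,0.32,0.04],
    [0.12,0.33,0.04],
    [0.13,0.32,0.04],
    [0.12,0.33,0.04]
  ],
  "twist": [
    [0,-0.23,0],
    [0,-0.23,0],
    [0,-0.23,0],
    [0,-0.23,0],
    [0,-0.23,0],
    [0,-0.23,0],
    [0,-0.22,0],
    [0,-0.23,0]
  ],
  "gripper": [-1,-1,-1,-1,-1,-1,-1,-1]
}}

```text
time: 18.05
tool_pos: [0.4484, 0.2194, 0.3439]
ee_rot: [3.141, 0.002, -2.897]
wrist_force: [0.1, -0.2, -1.3]
width: 0.0087
finger_force: 30.0
```

{"op": "play_rows", "data": {
  "translation": [
    [0,0,0],
    [0,0,0],
    [0,0,0],
    [0,0,0],
    [0,0,0]
  ],
  "twist": [
    [0,0,0],
    [0,0,0],
    [0,0,0],
    [0,0,0],
    [0,0,0]
  ],
  "gripper": [-1,-1,-1,-1,-1]
}}

```text
time: 18.55
tool_pos: [0.4495, 0.2181, 0.3439]
ee_rot: [-3.142, -0.0, -2.898]
wrist_force: [-0.2, -0.8, -0.3]
width: 0.0088
finger_force: 30.0
```

```bash
python3 - <<'E'
from h import *
import cv2
im=robot.snapshot("scene");c=im[100:300,160:460];cv2.imwrite("pics/s6.png",cv2.resize(c,None,fx=2.6,fy=2.6,interpolation=2)[:,:,::-1])
im=robot.snapshot("wrist");cv2.imwrite("pics/w6.png",im[:,:,::-1])
im=robot.snapshot("top");cv2.imwrite("pics/t6.png",im[:,:,::-1])
for k in("scene","wrist","top"):
  for n in("top_tray","tab","far_corner","mat"):
    print(k,n,[(np.round(d["centre"],3).tolist(),round(d["score"],2)) for d in robot.spot_point(n,k)][:2])
for n in("flux_bottle","heatsink","transformer","screw_jar"):
    print(n,[(np.round(d["centre"],3).tolist(),round(d["score"],2)) for d in robot.spot_point(n,"scene")][:3])
o=robot.get_obs();print(o["tool_pos"],o["ee_rot"],o["wrist_force"],o["wrist_torque"])
# expected rim outline in scene and wrist
yaw=np.deg2rad(-23.5);Rz=R.from_euler("z",yaw)
L=np.array([[64,49,16.5],[64,-49,16.5],[-64,-49,16.5],[-64,49,16.5]])/1e3
Wd=Rz.apply(L)+[.5305,.2385,.123]
for k,s in(("scene",2.6),("wrist",1)):
  m=robot.camera_model(k);q=cv2.projectPoints(Wd,m["rvec"],m["tvec"],m["camera_matrix"],None)[0].reshape(-1,2)
  if k=="scene": q=(q-[160,100])*s
  print(k,q.round(0).tolist())
E
```

```text
scene top_tray [([0.531, 0.238, 0.122], 0.73)]
scene tab [([0.454, 0.212, 0.161], 0.95)]
scene far_corner [([0.608, 0.258, 0.136], 0.71), ([0.53, 0.24, 0.124], 0.49)]
scene mat [([0.53, 0.238, 0.002], 0.87), ([0.528, 0.24, 0.125], 0.23)]
wrist top_tray [([0.528, 0.238, 0.122], 0.73)]
wrist tab [([0.448, 0.219, 0.163], 0.64)]
wrist far_corner [([0.453, 0.22, 0.16], 0.23)]
wrist mat []
top top_tray []
top tab []
top far_corner [([0.607, 0.26, 0.138], 0.63)]
top mat [([0.531, 0.236, 0.002], 0.65)]
flux_bottle [([0.413, 0.02, 0.0], 0.86), ([0.52, -0.272, 0.007], 0.67)]
heatsink [([0.406, 0.178, 0.0], 0.66), ([0.71, -0.048, 0.001], 0.58)]
transformer [([0.704, 0.166, 0.002], 0.65)]
screw_jar [([0.406, 0.179, 0.003], 0.53)]
[0.44908149 0.21851199 0.34397438] [ 3.14151709e+00  6.61391325e-05 -2.89737138e+00] [-0.06701143 -0.22623879 -0.78521287] [0.07798432 0.04580083 0.03984313]
scene [[250.0, 110.0], [291.0, 152.0], [170.0, 188.0], [134.0, 142.0]]
wrist [[321.0, 446.0], [210.0, 380.0], [321.0, 246.0], [438.0, 329.0]]
```

View pics/s6.png

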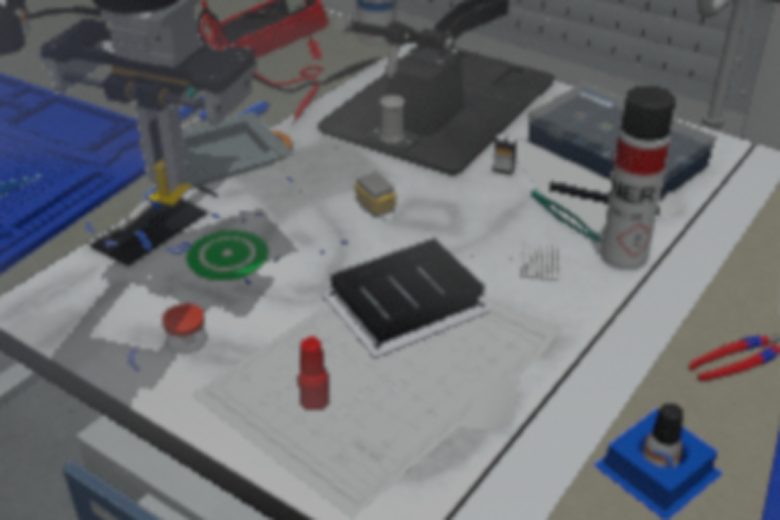

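View pics/w6.png

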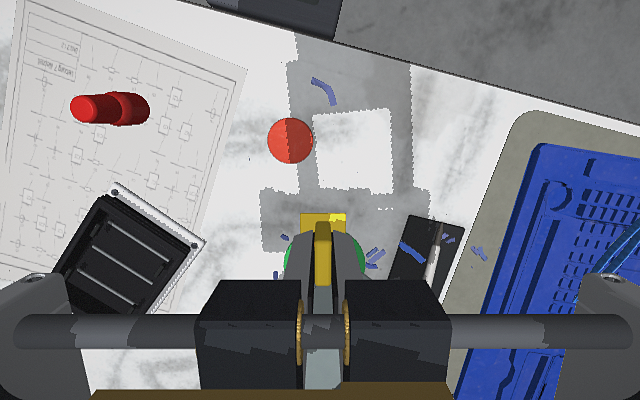

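The tray is level and over the mat: the right rim corner shows at about (291,148) in the scene crop, against (291,152) predicted. The bottle is seated upright in the holder at about (665,440), and the bystanders have not moved.

```bash
python3 -c "
from bench import robot
print(robot.close_job())"
```

```text
the job is handed in; nothing more can be done
None
```

The job is handed in: the flux bottle stands seated in the blue holder, and the peeled tray is held level and still over the centre of the mat with its underside about 12 cm above it; the bystanders were not moved.

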